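# Third hand at the screwing jig

### The job

Lay the pale oak T-bracket flat and square in the channel of the plywood screwing jig without dropping it in, then press its end against the spring-backed fence until the black pointers stand in the green part of the scale (about 12 N), never ramming the fence to the end of its travel. Finish while still holding it there with that steady push, so that a colleague can drive the screws. Leave the dark walnut bracket and everything else on the bench where it is.

Things in the scene. Friction and masses are not known exactly. Their poses are not given: they have to be found in the camera images.
- oak_center (a point): centre (25 mm above the underside) of the loose pale oak T-bracket, an upside-down T: base flange 110 x 44 x 16 mm high, on it along the middle a rib 110 x 24 mm wide, 34 mm high; 50 mm high in all, 0.09 to 0.18 kg, two dark dots on top, same both ways round. x along its length, y across, z up. It starts flat on the bench; take it by the rib
- oak: the same bracket, origin at the centre of its underside
- walnut_center (a point): centre, half-way up, of the dark walnut T-bracket, same shape and size; to be left alone
- pocket (a point): point on the floor of the jig's channel, 12 mm above the bench, on its centre line. x runs along the channel towards the fence, y across, z up. The channel is 50 mm wide between two wooden cheeks 10 mm high that reach from x = -65 to +70 mm; its near end is open. The free fence face is at x = +75 mm, so a bracket centred on this point has its end 20 mm short of it
- fence_face (a point): middle of the fence's front face (moves with the fence), 22 mm above the channel floor; x points in the pushing direction, into the fence. The fence is a dark bar 120 mm wide with a 100 mm wide pale face panel; its top is 46 mm above the channel floor
- fence: the fence with its pale face panel, against which the bracket is pressed; origin under its front face at bench height
- fence_push (a joint): how far the spring-backed fence is pushed back along the jig's x, m: 0 = free, stop at 0.030. Spring 0.8 N per mm, no preload, no catch: it pushes back once let go. Black pointers at its ends read on a scale: white up to 0.010, green 0.010 to 0.020 (8 to 16 N), red above
- jig: the jig, a plywood board 270 x 180 x 12 mm fixed to the bench; origin under its middle, axes as pocket, which lies at x = -45, z = 12 mm
- comb: standing rack of four oak slats, 120 x 50 mm, 162 mm high, origin at the underside; a bystander
- dish: turned wooden dish, 150 mm across, 35 mm high, origin at the underside; a bystander
- screwdriver: orange screwdriver lying on the bench; a bystander
- sanding_block: cork sanding block 110 x 65 x 35 mm, origin at the underside; a bystander
- screw_jar: amber jar of screws, 64 mm across, 75 mm high, origin at the underside; a bystander
- glue: white glue bottle with red cap, 60 mm across, 170 mm high, origin at the underside; a bystander
There are look-alikes about, which are no part of the job. What is shaped like the oak but purple is not meant.

How it is judged:
By the outcome, as a careful person would: the job done as asked, in the order asked, and still so for the second after the job is handed in, while the arm keeps its last pose, push and grip.
It also fails if it takes over 48 s, if anything falls off the work surface, if the arm or the gripper's body presses on something with over 40 N, if the wrist force passes 120 N, or if a joint passes its speed limit or range.

### The arm

A 6-joint arm with a two-finger parallel gripper is mounted at the origin on the work surface. World frame = base frame: x ahead of the robot, y to its left, z up, the work surface at z = 0. Lengths are in m, angles in rad, forces in N, time in s.
With the tool pointing down it reaches from about 0.4 to 0.825 m from the base axis. Payload 7 kg.
Tool frame: the origin (TCP) lies where the fingers leave the gripper's body, on its centre line; the fingertips stand 66 mm ahead of it and the grasp point (between the pads) lies 47 mm ahead of it; z points along the fingers, y is the line along which they close (so a half turn about z gives the same grasp; the last joint's range is limited). The gripper opens to 88 mm and grips with 3 to 60 N. Pads are 19 mm wide; open, the fingers measure 130 mm over their backs; the gripper's body (78 mm by 193 mm) begins 47 mm behind the grasp point.
Start: joints at [1.484, 0.359, 0.012, 0, -1.224, -0.288], TCP at [0.247, 0.628, 0.292] pointing down, gripper open.
Joint ranges: [-3.07, 3.07], [-1.43, 2.12], [-1.02, 1.25], [-3.03, 1.67], [-3.05, -0], [-3.03, 3.03]. Speed limits (rad/s): [2.39, 2.39, 3.01, 3.14, 3.14, 3.14].

### API

Orientations are given as a unit quaternion [w, x, y, z].
In Python, from workcell import ctrl gives the robot as it stands.
- The arm moves only by the tool carry_out, never from a script. Its argument "increments" is a list that holds one entry, the list of rows, each a list of 5 numbers: the shift along the tool's x, y, z in m, then the turn about the tool's z in rad, then the gripper's target within -1 to 1 (fully open at 1, half-way at 0, shut at -1). A call has 1 to 8 rows; each row shifts and turns the commanded pose from where the row before left it, along the tool's axes as they then stand; what a row does not reach is not made up. A row lasts 1/8 s, in which the tool goes at most 62.5 mm and 10.7 degrees, less where a joint would pass 70% of its speed; a pose out of reach is approached as far as the arm can. A call is refused whole if a number of a shift passes 0.0625 or a number of a turn 0.188, either way. A call with a gripper value outside its range is refused whole. The fingers move at their own pace and stop on an object; "grip_force" is the grip in N (left out, the last holds). Time passes only in rows, so rows that do not move let the fingers close. It gives the time, the measured TCP pose, the force, the opening and the grip force at its end, in the units of the state.
- ctrl.get_obs(): the state, without advancing time (a new reading comes with each control period).
- ctrl.capture(name): name is "scene" or "top"; returns (picture, depth): 420x560x3 uint8, red, green, blue; 420x560 float32, m along the optical axis (not along the pixel's ray), 0 where there is no reading.
- ctrl.get_calibration(name): a dict with "vertical_fov" (degrees; the focal length in pixels is half the picture's height over the tangent of half this angle, whatever the lens; pixels are square), "cx", "cy" (the principal point, pixels), "pose" (4x4, takes a point from camera to world coordinates). Camera axes: x right, y up, looking along -z (the intrinsics and any distortion apply to the point x, -y, -z); pixel columns grow to the right and rows downward; lengths in m; the calibration is good to about 2 mm. A picture is of the moment at which its call begins. get_calibration takes no time and is no camera call.
- ctrl.job_done(): hands the job in; it is judged then, once.
Trained networks look in the newest picture that a camera, given by its name, has taken for a name from the list of things; names that differ only in an ending like _2 or _b are one class to them, and where a whole thing is asked for, a point or a joint stands for the part that bears it (a point fixed in the world has none). Each returns a list of dicts, best first, with "conf" (0 to 1); they miss things now and then, are a little off and sometimes report something else, mostly with a low value. They report only what shows in the picture. A call takes as long as a camera call. They do not tell look-alikes from the thing itself.
- ctrl.spot_in(camera, name): "position" ([x, y, z] in m, in world coordinates, good to about 4 mm: the middle of the surface that is visible of it).
The state is a dict: "time_s": time; "joint_positions": joint angles; "joint_velocities": joint speeds; "joint_torque": joint torques, N m; "position": TCP position; "tcp_rot": TCP orientation; "contact_force": force on the tool from outside, world axes, zero at the start; "wrist_torque": the same for the moment, N m; "grip_width": finger opening in m; "gripper_force": force on a finger pad.
Only numpy, scipy, OpenCV 4.12 (cv2) and the standard library are available. Lean on these libraries where they do the work, as an engineer would, in place of code of your own. Each camera call takes 0.05 s, during which the arm holds its last target. There are 200 camera calls.

## Working session

There is one attempt and no reset: what is moved stays moved. The work goes in short steps, Python scripts to look and compute and a tool call to move; the robot and the scene stay as the last step left them, time stands still between calls to the robot, and variables do not carry over. Pictures are saved under pics/ and viewed, at most 10 in all, crops included, and the job is handed in when it is done.

Besides the shell and the picture viewer there is one more tool, called after ">>>" by a JSON object that holds its "method" and its "body". carry_out: Moves the arm, as the interface text tells. Its arguments: {"type":"object","properties":{"increments":{"type":"array"},"grip_force":{"type":"number"}},"required":["increments"]}

```bash
mkdir -p pics
cat > h.py <<'E'
import numpy as np, cv2
from workcell import ctrl
def cloud(name):
    img,d=ctrl.capture(name); c=ctrl.get_calibration(name)
    f=img.shape[0]/2/np.tan(np.radians(c["vertical_fov"])/2)
    v,u=np.mgrid[:img.shape[0],:img.shape[1]]
    P=np.stack([(u-c["cx"])/f*d,-(v-c["cy"])/f*d,-d,np.ones_like(d)],-1)@np.array(c["pose"]).T
    W=P[...,:3]; W[d==0]=np.nan
    return img,d,W
def save(n,img): cv2.imwrite(f"pics/{n}.png",img[...,::-1])
E
python3 - <<'E'
from h import *
for n in("scene","top"):
    i,d,W=cloud(n); save(n+"0",i); c=ctrl.get_calibration(n); print(n,{k:v for k,v in c.items() if k!='pose'},np.round(c['pose'],3).tolist()); np.savez(n+"0.npz",i=i,d=d,W=W)
    for t in("oak","walnut_center","fence_face","jig"):
        print(n,t,[(np.round(r["position"],3).tolist(),round(r["conf"],2)) for r in ctrl.spot_in(n,t)])
print(ctrl.get_obs())
E
```

```text
scene {'vertical_fov': 45.30108580311523, 'cx': 278.7274016366223, 'cy': 211.304934441271} [[-0.4, -0.693, 0.6, 1.439], [0.916, -0.31, 0.253, 0.368], [0.011, 0.651, 0.759, 1.228], [0.0, 0.0, 0.0, 1.0]]
scene oak [([0.335, 0.232, 0.031], 0.9), ([0.236, 0.345, 0.028], 0.8), ([0.487, 0.208, 0.041], 0.73)]
scene walnut_center [([0.624, 0.209, 0.035], 0.92), ([0.557, -0.052, 0.012], 0.24)]
scene fence_face [([0.556, -0.049, 0.048], 0.77)]
scene jig [([0.556, -0.054, 0.014], 0.92)]
top {'vertical_fov': 43.232769868917316, 'cx': 270.54723680097396, 'cy': 211.6786243583415} [[0.029, 0.989, -0.142, 0.286], [-1.0, 0.03, 0.001, -0.007], [0.005, 0.142, 0.99, 1.536], [0.0, 0.0, 0.0, 1.0]]
top oak [([0.223, 0.346, 0.051], 0.89), ([0.472, 0.201, 0.05], 0.68), ([0.322, 0.224, 0.05], 0.68)]
top walnut_center [([0.604, 0.197, 0.051], 0.6)]
top fence_face [([0.551, -0.048, 0.057], 0.59)]
top jig [([0.514, -0.058, 0.013], 0.66)]
{'time_s': 0.5, 'joint_positions': array([ 1.48410356e+00,  3.58611898e-01,  1.18655399e-02, -1.19055068e-05,
       -1.22411976e+00, -2.88059465e-01]), 'joint_velocities': array([ 0.0009284 , -0.00140126,  0.00289906,  0.00049628, -0.00072611,
       -0.00114935]), 'joint_torque': array([ 6.04958568e-04, -5.81800246e+01,  2.93063182e+01,  6.99703619e+00,
        1.18214948e-02, -3.40336783e-05]), 'position': array([0.24710763, 0.62809512, 0.29213637]), 'tcp_rot': array([ 3.52802070e-05,  9.82496020e-01, -1.86283572e-01, -2.06285230e-06]), 'contact_force': array([-0.7148099 , -0.08635759,  0.01914319]), 'wrist_torque': array([ 0.00792015, -0.00222716, -0.0051951 ]), 'gripper_force': 0.0, 'grip_width': 0.08755212441308961}
```

View pics/scene0.png

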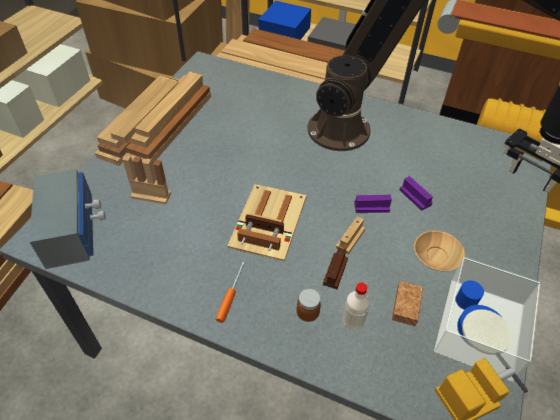

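View pics/top0.png

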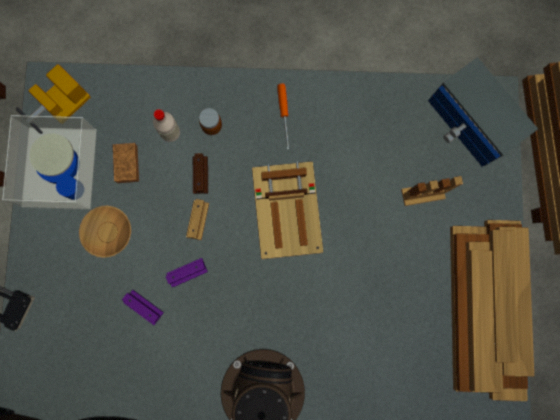

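The loose pale bracket is at top (198,219) and scene (350,235). It could be confused with:
- the purple brackets at top (187,272) and (142,307)
- the dark walnut bracket at top (200,174)
- the planks and the comb

The jig is at top (287,210), with its fence away from the robot. Next I'll measure and take one close crop.

```bash
cat > m.py <<'E'
from h import *
def rect(p):
    (c,s,a)=cv2.minAreaRect((p[:,:2]*1000).astype(np.float32)); return np.round(c,1),np.round(s,1),round(a,1)
for n in("top","scene"):
    z=np.load(n+"0.npz"); W=z["W"]; i=z["i"]; X,Y,Z=W[...,0],W[...,1],W[...,2]
    m=(abs(Z)<.02)&(X>.3)&(X<.8)&(abs(Y)<.5); print(n,"bench z",np.round(np.percentile(Z[m],[10,50,90]),4))
    hsv=cv2.cvtColor(i,cv2.COLOR_RGB2HSV)
    pale=(hsv[...,2]>110)&(hsv[...,0]<30)
    for nm,cx,cy,k in(("oak",.475,.203,pale),("walnut",.604,.2,pale|True)):
        r=(abs(X-cx)<.08)&(abs(Y-cy)<.08)&k
        if nm=="walnut": r&=X>.53
        for lo,hi in((.046,.056),(.012,.056)):
            q=W[r&(Z>lo)&(Z<hi)]; print(n,nm,lo,len(q),rect(q),np.round(np.median(q,0),4))
    r=(abs(X-.52)<.2)&(abs(Y+.056)<.13)
    for nm,lo,hi in(("board",.009,.0155),("cheek",.019,.026),("fence",.05,.066)):
        q=W[r&(Z>lo)&(Z<hi)]; print(n,nm,len(q),rect(q),np.round(np.median(q,0),4))
E
python3 m.py
python3 - <<'E'
from h import *
a=np.load("top0.npz")["i"]
save("crop0",cv2.resize(a[145:265,175:335],None,fx=5,fy=5,interpolation=cv2.INTER_CUBIC))
E
```

```text
top bench z [-0.0046  0.0002  0.0089]
top oak 0.046 261 (array([475.8, 203.6]), array([ 24.6, 108.5]), 80.6) [0.4757 0.2035 0.0498]
top oak 0.012 484 (array([475.9, 203.3]), array([ 42.9, 108.9]), 80.9) [0.4752 0.1999 0.0466]
top walnut 0.046 275 (array([597.6, 202. ]), array([134.3,  24.1]), 2.9) [0.6112 0.2024 0.0501]
top walnut 0.012 547 (array([597.7, 200.7]), array([134.3,  41.8]), 3.0) [0.6081 0.1982 0.0461]
top board 2716 (array([527.9, -61.7]), array([379. , 244.4]), 0.7) [ 0.4968 -0.0574  0.012 ]
top cheek 599 (array([513.1, -56.7]), array([265.7, 174.5]), 8.4) [ 0.4834 -0.0734  0.022 ]
top fence 487 (array([583.7, -46.1]), array([ 80.9, 128.5]), 7.7) [ 0.5634 -0.0477  0.0552]
scene bench z [-0.006  -0.0021  0.0073]
scene oak 0.046 153 (array([482.1, 202.8]), array([ 25.1, 105.5]), 80.8) [0.4862 0.2016 0.0483]
scene oak 0.012 346 (array([481.2, 203.1]), array([ 43.5, 116.1]), 79.8) [0.4901 0.2051 0.0452]
scene walnut 0.046 168 (array([600.1, 200.3]), array([140. ,  24.4]), 3.5) [0.6186 0.2011 0.048 ]
scene walnut 0.012 555 (array([601.5, 200.5]), array([143.8,  44.1]), 2.8) [0.6162 0.2031 0.0429]
scene board 1298 (array([550. , -51.7]), array([332.3, 179.9]), 7.4) [ 0.512  -0.0536  0.0112]
scene cheek 290 (array([521.1, -51.7]), array([226.4, 164.1]), 7.6) [ 0.4962 -0.0399  0.0215]
scene fence 312 (array([586.7, -45.3]), array([ 86.5, 128.7]), 6.3) [ 0.5627 -0.0458  0.0535]
```

View pics/crop0.png

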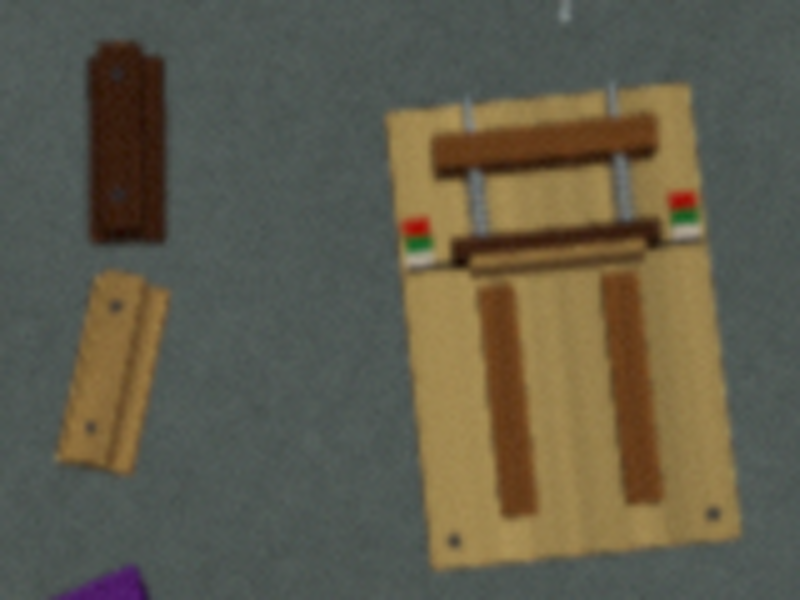

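The crop shows the oak bracket at (115,370) with two dots, the walnut bracket above it at (125,140), and the jig with its channel between the cheeks at (510,400) and (630,385). The pale fence face is at (555,258). Next I'll fit the jig pose accurately.

```bash
cat > j.py <<'E'
from h import *
from scipy.ndimage import label
def fit(p):
    c,s,a=cv2.minAreaRect((p[:,:2]*1000).astype(np.float32)); return np.round(c,1),np.round(s,1),round(a,1)
for n in("top","scene"):
    z=np.load(n+"0.npz"); W=z["W"]; i=z["i"]; X,Y,Z=W[...,0],W[...,1],W[...,2]
    h=cv2.cvtColor(i,cv2.COLOR_RGB2HSV)
    r=(abs(X-.52)<.16)&(abs(Y+.056)<.13)
    red=(h[...,1]>130)&(h[...,0]<14)&(h[...,2]<150)
    L,k=label(r&red&(Z>.006)&(Z<.03)&(X<.57))
    for j in range(1,k+1):
        q=W[L==j]
        if len(q)>60: print(n,"cheek",len(q),fit(q),np.round(q.mean(0),4))
    L,k=label(r&(Z>.05)&(Z<.066))
    for j in range(1,k+1):
        q=W[L==j]
        if len(q)>30: print(n,"bar",len(q),fit(q),np.round(q.mean(0),4))
    b=r&(Z>.008)&(h[...,1]>60)
    L,k=label(b); j=np.argmax(np.bincount(L.ravel())[1:])+1
    q=W[L==j]; print(n,"board",len(q),fit(q))
    L,k=label((abs(X-.475)<.09)&(abs(Y-.203)<.07)&(Z>.04)&(X<.56)&(h[...,2]>100)&(h[...,1]>60))
    j=np.argmax(np.bincount(L.ravel())[1:])+1; q=W[L==j]; print(n,"oakrib",len(q),fit(q),np.round(q.mean(0),4))
E
python3 j.py
```

```text
top bar 79 (array([619.1, -85.1]), array([19.4, 41.5]), 10.3) [ 0.6191 -0.0837  0.0529]
top bar 137 (array([610.4, -21.2]), array([20.6, 83.7]), 7.4) [ 0.6101 -0.02    0.0537]
top bar 262 (array([553.3, -49.4]), array([ 19.6, 117.7]), 7.4) [ 0.5533 -0.0498  0.0575]
top board 4955 (array([515. , -55.2]), array([270.3, 180. ]), 7.8)
top oakrib 331 (array([476.1, 204.1]), array([ 25.8, 108.8]), 81.0) [0.4761 0.2036 0.0491]
scene bar 211 (array([556.5, -50.9]), array([ 25.4, 119.2]), 7.6) [ 0.5576 -0.0499  0.0548]
scene board 2731 (array([518.9, -55.8]), array([272.6, 179.8]), 7.1)
scene oakrib 245 (array([480.2, 202.9]), array([ 25.3, 114. ]), 80.5) [0.4821 0.2031 0.0468]
```

>>> {"method": "carry_out", "body": {"increments": [[[0.023,0.02,0,0,1],[0.046,0.039,0,0,1],[0.046,0.039,0,0,1],[0.046,0.039,0,0,1],[0.046,0.039,0,0,1],[0.046,0.039,0,0,1],[0.046,0.039,0,0,1],[0.046,0.039,0,0,1]]], "grip_force": 25}}

```text
time_s: 1.5
position: [0.4615, 0.2274, 0.2927]
tcp_rot: [-0.0, 0.983, -0.186, 0.0]
contact_force: [1.5, 0.1, 0.4]
grip_width: 0.0874
gripper_force: 0.0
```

>>> {"method": "carry_out", "body": {"increments": [[[0.026,0.018,0,0,1],[0,0,0.03,-0.107,1],[0,0,0.03,-0.107,1],[0,0,0,0,1]]]}}

```text
time_s: 2.0
position: [0.4776, 0.2019, 0.2305]
tcp_rot: [0.001, 0.997, -0.081, -0.002]
contact_force: [0.1, -0.5, 0.2]
grip_width: 0.0878
gripper_force: 0.0
```

```bash
cat >> h.py <<'E'
def delta(target,yaw,q=False):
    "tool-axis shift and turn from the measured pose to world target with tool-x yaw (deg)"
    from scipy.spatial.transform import Rotation as Ro
    o=ctrl.get_obs(); w=o["tcp_rot"]; R=Ro.from_quat([w[1],w[2],w[3],w[0]]).as_matrix()
    y=np.degrees(np.arctan2(R[1,0],R[0,0])); p=np.array(o["position"])
    print("t",round(o["time_s"],2),"pos",np.round(p,4),"yaw",round(y,2),"tilt",np.round(R[:,2],3),"F",np.round(o["contact_force"],1),"grip",np.round([o["grip_width"],o["gripper_force"]],3))
    print("shift mm",np.round(R.T@(np.array(target)-p)*1000,1),"turn rad",round(-np.radians(yaw-y),4))
E
python3 -c "
from h import *
delta([.478,.2033,.087],-9.2)"
```

```text
t 2.0 pos [0.4776 0.2019 0.2305] yaw -9.29 tilt [-0.003 -0.003 -1.   ] F [ 0.1 -0.5  0.2] grip [0.088 0.   ]
shift mm [  0.6  -1.9 143.5] turn rad -0.0016
```

>>> {"method": "carry_out", "body": {"increments": [[[0,-0.001,0.035,0,1],[0,0,0.035,0,1],[0,0,0.03,0,1],[0,0,0.02,0,1],[0,0,0.013,0,1],[0,0,0.01,0,1],[0,0,0,0,1]]]}}

```text
time_s: 2.88
position: [0.4787, 0.204, 0.0891]
tcp_rot: [0.0, 0.997, -0.081, -0.0]
contact_force: [1.0, 0.5, 0.6]
grip_width: 0.0875
gripper_force: 0.0
```

```bash
python3 -c "
from h import *
delta([.478,.2033,.087],-9.2)
i,d,W=cloud('scene'); save('above',cv2.resize(i[180:300,280:440],None,fx=5,fy=5,interpolation=cv2.INTER_CUBIC))"
```

```text
t 2.88 pos [0.4787 0.204  0.0891] yaw -9.24 tilt [-0. -0. -1.] F [1.  0.5 0.6] grip [0.087 0.   ]
shift mm [-0.6  0.8  2.2] turn rad -0.0006
```

View pics/above.png

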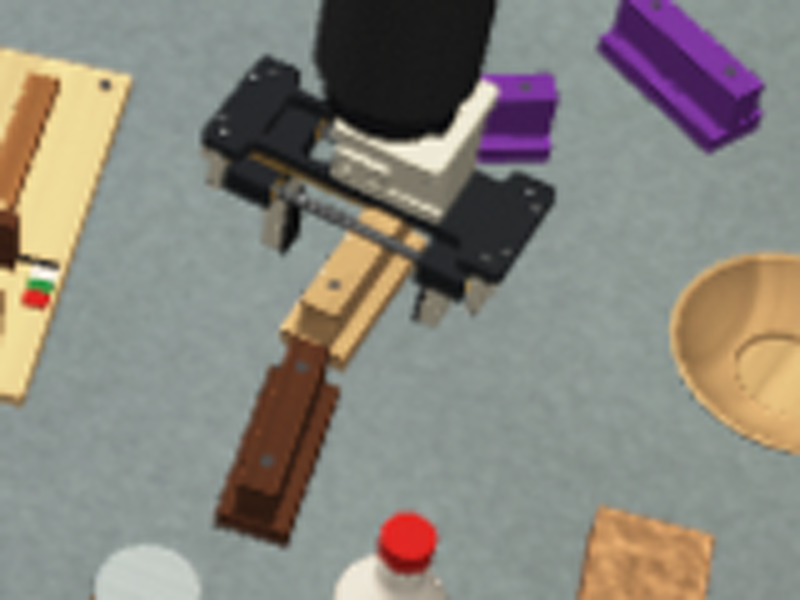

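The fingers straddle the oak rib (crop 350,260) and stay clear of the walnut bracket (crop 280,430), so I'm closing.

>>> {"method": "carry_out", "body": {"increments": [[[0,0.001,0.002,0,1],[0,0,0,0,-1],[0,0,0,0,-1],[0,0,0,0,-1],[0,0,0,0,-1],[0,0,0,0,-1],[0,0,0,0,-1],[0,0,0,0,-1]]], "grip_force": 35}}

```text
time_s: 3.92
position: [0.4786, 0.203, 0.0872]
tcp_rot: [-0.0, 0.997, -0.08, 0.0]
contact_force: [1.2, 0.7, -1.9]
grip_width: 0.0236
gripper_force: 35.0
```

```bash
python3 -c "
from h import *
delta([.478,.2033,.087],-9.2)"
```

```text
t 3.92 pos [0.4786 0.203  0.0872] yaw -9.21 tilt [ 0.  0. -1.] F [ 1.2  0.7 -1.9] grip [2.4000e-02 3.5006e+01]
shift mm [-0.6 -0.2  0.2] turn rad -0.0002
```

>>> {"method": "carry_out", "body": {"increments": [[[0,0,-0.01,0,-1],[0,0,-0.03,0,-1],[0,0,-0.03,0,-1],[0,0,-0.02,0,-1],[0,0,-0.01,-0.097,-1],[0,0,0,-0.097,-1],[0,0,0,-0.097,-1],[0,0,0,0,-1]]]}}

```text
time_s: 4.92
position: [0.4784, 0.2028, 0.1877]
tcp_rot: [-0.0, 0.998, 0.065, 0.0]
contact_force: [-0.5, -0.0, -0.6]
grip_width: 0.0243
gripper_force: 35.0
```

```bash
python3 -c "
from h import *
delta([.4724,-.0613,.187],7.45)"
```

```text
t 4.92 pos [0.4784 0.2028 0.1877] yaw 7.42 tilt [ 0.  0. -1.] F [-0.5 -0.  -0.6] grip [2.4000e-02 3.4999e+01]
shift mm [-40.  261.1   0.6] turn rad -0.0005
```

>>> {"method": "carry_out", "body": {"increments": [[[-0.003,0.02,0,0,-1],[-0.006,0.04,0,0,-1],[-0.006,0.04,0,0,-1],[-0.007,0.045,0,0,-1],[-0.007,0.045,0,0,-1],[-0.006,0.04,0,0,-1],[-0.005,0.031,0,0,-1],[0,0,0,0,-1]]]}}

```text
time_s: 5.92
position: [0.4717, -0.0635, 0.1872]
tcp_rot: [0.0, 0.998, 0.063, -0.0]
contact_force: [0.6, 0.5, -1.7]
grip_width: 0.0241
gripper_force: 35.0
```

>>> {"method": "carry_out", "body": {"increments": [[[0,0,0.03,0,-1],[0,0,0.025,0,-1],[0,0,0,0,-1]]]}}

```text
time_s: 6.3
position: [0.4713, -0.0614, 0.1309]
tcp_rot: [0.0, 0.998, 0.064, -0.002]
contact_force: [0.4, 0.0, -1.1]
grip_width: 0.0239
gripper_force: 35.0
```

```bash
python3 -c "
from h import *
delta([.4724,-.0613,.099],7.45)
i,d,W=cloud('scene'); np.savez('s1.npz',i=i,d=d,W=W)
j,d2,W2=cloud('top'); np.savez('t1.npz',i=j,d=d2,W=W2)
save('over',np.hstack([cv2.resize(a,(400,400),interpolation=cv2.INTER_CUBIC) for a in (i[160:280,210:330],j[145:265,225:345])]))"
```

```text
t 6.3 pos [ 0.4713 -0.0614  0.1309] yaw 7.39 tilt [-0.004 -0.001 -1.   ] F [ 0.4  0.  -1.1] grip [2.4e-02 3.5e+01]
shift mm [ 1.2  0.  31.9] turn rad -0.001
```

View pics/over.png

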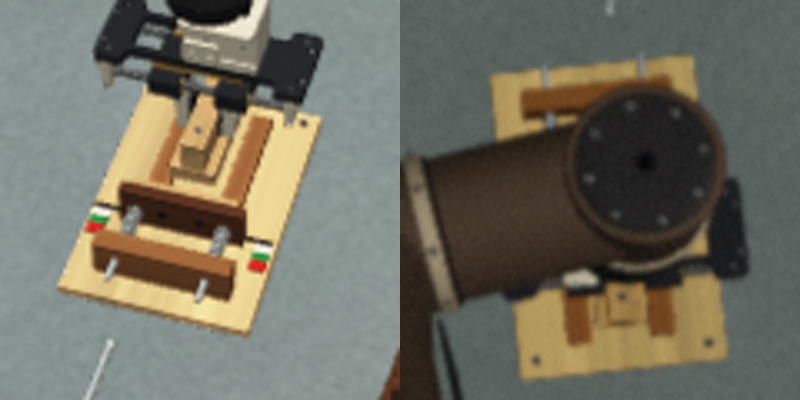

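The bracket is held level over the channel: scene crop (200,140), lying between the cheeks at (165,150) and (250,150). I'll check its lateral fit in the jig frame.

```bash
cat > k.py <<'E'
from h import *
B={"s":((518.9,-55.8),7.35),"t":((515,-55.2),7.6)}
for n,f in(("s","s1.npz"),("t","t1.npz"),("s","scene0.npz"),("t","top0.npz")):
    z=np.load(f); W=z["W"]*1000; h=cv2.cvtColor(z["i"],cv2.COLOR_RGB2HSV)
    (c,a)=B[n]; a=np.radians(a); dx=W[...,0]-c[0]; dy=W[...,1]-c[1]
    x=dx*np.cos(a)+dy*np.sin(a)+45; y=-dx*np.sin(a)+dy*np.cos(a); Z=W[...,2]
    red=(h[...,1]>120)&(h[...,0]<13)
    if "1" in f:
        r=(abs(y)<20)&(x<65)&(x>-70)&(Z>85)&(Z<98)&~red&(h[...,1]>60)
        yy,xx=y[r],x[r]; print(f,"rib",r.sum(),"y",np.round(np.percentile(yy,[2,50,98]),1),"x",np.round(np.percentile(xx,[2,98]),1),"fit",cv2.minAreaRect(np.c_[xx,yy].astype(np.float32)))
        r=(abs(y)<30)&(x<70)&(x>-70)&(Z>48)&(Z<66)&~red&(h[...,1]>60); print("  flange",r.sum(),np.round(np.percentile(y[r],[2,98]),1),np.round(np.percentile(x[r],[2,98]),1))
    for s in(1,-1):
        r=(x>-60)&(x<65)&(y*s>22)&(y*s<40)&(Z>18)&(Z<27)
        if r.sum()>20: q=np.polyfit(x[r],y[r],1); print(f,"cheek",s,r.sum(),"y",np.round(np.percentile(y[r],[3,50,97]),1),"x",np.round(np.percentile(x[r],[3,97]),1),"slope deg",round(np.degrees(q[0]),2))
E
python3 k.py
```

```text
s1.npz rib 136 y [-12.9  -2.5  11.2] x [-31.1  53.2] fit ((10.678321838378906, -1.2938203811645508), (92.01171875, 25.492904663085938), 0.5754874348640442)
  flange 110 [-22.4  21.1] [ 5.8 56. ]
s1.npz cheek 1 71 y [25.  32.2 39. ] x [-56.   38.9] slope deg 0.7
s1.npz cheek -1 31 y [-39.9 -36.  -27.3] x [-25.5  44. ] slope deg 4.88
t1.npz rib 91 y [-11.7   0.7  11.2] x [-55.5 -25.4] fit ((-40.2161750793457, -0.3025398254394531), (23.937822341918945, 31.138458251953125), 88.57823181152344)
  flange 75 [-21.8  21.7] [-55.1 -25.6]
t1.npz cheek 1 47 y [25.9 32.7 39.2] x [-58.4 -26.1] slope deg -0.57
t1.npz cheek -1 52 y [-39.2 -32.5 -25.4] x [-59.  -27.1] slope deg 5.08
scene0.npz cheek 1 90 y [25.7 32.6 39.4] x [-57.9  42.9] slope deg -0.28
scene0.npz cheek -1 75 y [-39.6 -32.7 -25.2] x [-57.1  43.3] slope deg 0.75
top0.npz cheek 1 177 y [25.8 32.9 39.4] x [-56.   60.8] slope deg 0.15
top0.npz cheek -1 185 y [-39.4 -31.8 -24.9] x [-56.7  60.8] slope deg 0.25
```

>>> {"method": "carry_out", "body": {"increments": [[[0.001,-0.0005,0.01,0,-1],[0,0,0.008,0,-1],[0,0,0.005,0,-1],[0,0,0.003,0,-1],[0,0,0.002,0,-1],[0,0,0,0,-1],[0,0,0,0,-1]]]}}

```text
time_s: 7.28
position: [0.4738, -0.0604, 0.1043]
tcp_rot: [-0.0, 0.998, 0.065, 0.0]
contact_force: [-0.1, -0.3, -1.9]
grip_width: 0.0237
gripper_force: 35.0
```

>>> {"method": "carry_out", "body": {"increments": [[[0,0,0.001,0,-1],[0,0,0.001,0,-1],[0,0,0,0,-1],[0,0,0,0,-1]]]}}

```text
time_s: 7.78
position: [0.4737, -0.0605, 0.1022]
tcp_rot: [0.0, 0.998, 0.065, 0.0]
contact_force: [0.0, -0.1, -1.6]
grip_width: 0.024
gripper_force: 35.0
```

```bash
python3 -c "
from h import *
delta([.4724,-.0613,.099],7.45)"
```

```text
t 7.78 pos [ 0.4737 -0.0605  0.1022] yaw 7.46 tilt [ 0. -0. -1.] F [ 0.  -0.1 -1.6] grip [2.4e-02 3.5e+01]
shift mm [-1.4  0.7  3.2] turn rad 0.0002
```

>>> {"method": "carry_out", "body": {"increments": [[[0,0,0.001,0,-1],[0,0,0,0,-1],[0,0,0.001,0,-1],[0,0,0,0,-1],[0,0,0,0,-1]]]}}

```text
time_s: 8.4
position: [0.4737, -0.0605, 0.1001]
tcp_rot: [0.0, 0.998, 0.065, -0.0]
contact_force: [-0.5, 0.2, -0.9]
grip_width: 0.0232
gripper_force: 35.0
```

>>> {"method": "carry_out", "body": {"increments": [[[0,0,0.0005,0,-1],[0,0,0,0,-1],[0,0,0.0005,0,-1],[0,0,0,0,-1],[0,0,0,0,-1]]]}}

```text
time_s: 9.02
position: [0.4737, -0.0605, 0.0992]
tcp_rot: [0.0, 0.998, 0.065, 0.0]
contact_force: [0.6, -0.8, -0.7]
grip_width: 0.0236
gripper_force: 35.0
```

>>> {"method": "carry_out", "body": {"increments": [[[0,0,0.0005,0,-1],[0,0,0,0,-1],[0,0,0,0,-1]]]}}

```text
time_s: 9.4
position: [0.4737, -0.0604, 0.0991]
tcp_rot: [0.0, 0.998, 0.065, 0.0]
contact_force: [-2.2, 0.7, 6.1]
grip_width: 0.024
gripper_force: 35.0
```

>>> {"method": "carry_out", "body": {"increments": [[[0,0,0.0005,0,-1],[0,0,0,0,-1],[0,0,0,0,-1]]]}}

```text
time_s: 9.78
position: [0.4737, -0.0605, 0.0991]
tcp_rot: [0.0, 0.998, 0.065, 0.0]
contact_force: [-5.3, 2.4, 13.0]
grip_width: 0.0241
gripper_force: 35.0
```

>>> {"method": "carry_out", "body": {"increments": [[[0,0,-0.0008,0,-1],[0,0,0,0,-1],[0.004,0,0,0,-1],[0.005,0,0,0,-1],[0.004,0,0,0,-1],[0,0,0,0,-1]]]}}

```text
time_s: 10.52
position: [0.4848, -0.0596, 0.099]
tcp_rot: [0.0, 0.998, 0.065, -0.002]
contact_force: [-8.1, -2.4, 12.0]
grip_width: 0.0238
gripper_force: 35.0
```

```bash
python3 -c "
from h import *
delta([.4724,-.0613,.099],7.45)
i,d,W=cloud('scene'); np.savez('s1.npz',i=i,d=d,W=W)
save('laid',cv2.resize(i[175:275,220:320],None,fx=6,fy=6,interpolation=cv2.INTER_CUBIC))"
```

```text
t 10.53 pos [ 0.4848 -0.0596  0.099 ] yaw 7.44 tilt [-0.004 -0.001 -1.   ] F [-8.1 -2.4 12. ] grip [2.4000e-02 3.5003e+01]
shift mm [-12.5   0.1   0.1] turn rad -0.0001
```

View pics/laid.png

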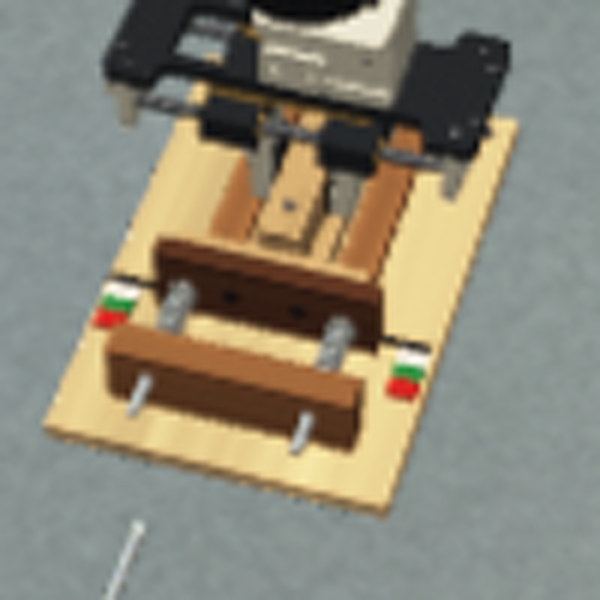

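The bracket lies in the channel between the cheeks, square to the fence (crop 290,215). The pointers at (130,282) and (410,345) are still at zero. Down force is about 12 N, so I'll ease that first.

>>> {"method": "carry_out", "body": {"increments": [[[0,0,-0.0005,0,-1],[0,0,0,0,-1],[0,0,0,0,-1]]]}}

```text
time_s: 10.95
position: [0.4868, -0.0587, 0.0993]
tcp_rot: [0.0, 0.998, 0.065, 0.0]
contact_force: [-0.2, -0.6, 0.5]
grip_width: 0.0237
gripper_force: 35.0
```

>>> {"method": "carry_out", "body": {"increments": [[[0,0,-0.0004,0,-1],[0,0,0,0,-1],[0,0,0,0,-1]]]}}

```text
time_s: 11.32
position: [0.4866, -0.0588, 0.0998]
tcp_rot: [-0.0, 0.998, 0.065, -0.0]
contact_force: [-0.3, 0.1, -0.7]
grip_width: 0.0237
gripper_force: 35.0
```

>>> {"method": "carry_out", "body": {"increments": [[[0,0,0.0006,0,-1],[0.002,0,0,0,-1],[0.003,0,0,0,-1],[0.003,0,0,0,-1],[0.002,0,0,0,-1],[0.002,0,0,0,-1],[0,0,0,0,-1],[0,0,0,0,-1]]]}}

```text
time_s: 12.32
position: [0.4962, -0.0577, 0.0991]
tcp_rot: [0.0, 0.998, 0.065, -0.002]
contact_force: [-11.0, 1.4, 9.3]
grip_width: 0.0241
gripper_force: 35.0
```

```bash
cat >> h.py <<'E'
def fence():
    i,d,W=cloud('scene'); X,Y,Z=(W[...,k]*1000 for k in range(3)); a=np.radians(7.35); dx,dy=X-518.9,Y+55.8
    x=dx*np.cos(a)+dy*np.sin(a)+45; y=-dx*np.sin(a)+dy*np.cos(a)
    h=cv2.cvtColor(i,cv2.COLOR_RGB2HSV); r=(Z>45)&(Z<66)&(abs(y)<62)&(x>70)&(x<125)&(abs(y)>30)
    print("bar x p5,50,95",np.round(np.percentile(x[r],[5,50,95]),1),r.sum()); return i
E
python3 -c "
from h import *
z=np.load('scene0.npz'); c=cloud
import h; h.cloud=lambda n:(z['i'],z['d'],z['W']); fence(); h.cloud=c
fence(); delta([.4724,-.0613,.099],7.45)"
```

```text
bar x p5,50,95 [74.5 87.8 94.3] 123
bar x p5,50,95 [78.4 90.3 97.4] 126
t 12.38 pos [ 0.4961 -0.0577  0.0991] yaw 7.43 tilt [-0.004 -0.001 -1.   ] F [-9.9  0.8  9.7] grip [2.4000e-02 3.5007e+01]
shift mm [-24.    0.5   0.2] turn rad -0.0003
```

>>> {"method": "carry_out", "body": {"increments": [[[0,0,-0.0004,0,-1],[0.002,0,0,0,-1],[0.002,0,0,0,-1],[0.002,0,0,0,-1],[0,0,0,0,-1],[0,0,0,0,-1]]]}}

```text
time_s: 13.12
position: [0.5015, -0.057, 0.0991]
tcp_rot: [0.0, 0.998, 0.065, -0.003]
contact_force: [-12.6, 1.3, 9.0]
grip_width: 0.0237
gripper_force: 35.0
```

```bash
python3 -c "
from h import *
fence(); delta([.4724,-.0613,.099],7.45)"
```

```text
bar x p5,50,95 [ 83.3  94.8 102. ] 121
t 13.18 pos [ 0.5014 -0.0571  0.0991] yaw 7.42 tilt [-0.006 -0.001 -1.   ] F [-11.7   0.9   8.6] grip [2.4000e-02 3.5015e+01]
shift mm [-29.3   0.5   0.3] turn rad -0.0004
```

>>> {"method": "carry_out", "body": {"increments": [[[0.002,0,-0.0003,0,-1],[0.002,0,0,0,-1],[0.002,0,0,0,-1],[0.002,0,0,0,-1],[0,0,0,0,-1],[0,0,0,0,-1],[0,0,0,0,-1]]]}}

```text
time_s: 14.05
position: [0.5072, -0.0564, 0.0991]
tcp_rot: [0.0, 0.998, 0.065, -0.005]
contact_force: [-20.9, 2.3, 14.7]
grip_width: 0.0239
gripper_force: 35.0
```

```bash
python3 -c "
from h import *
i=fence(); delta([.4724,-.0613,.099],7.45)
save('push',cv2.resize(i[175:275,220:320],None,fx=6,fy=6,interpolation=cv2.INTER_CUBIC))"
```

```text
bar x p5,50,95 [ 88.4 100.4 107.6] 125
t 14.1 pos [ 0.5072 -0.0563  0.0991] yaw 7.4 tilt [-0.01  -0.001 -1.   ] F [-20.8   2.8  15.8] grip [2.400e-02 3.503e+01]
shift mm [-35.1   0.4   0.5] turn rad -0.0009
```

View pics/push.png

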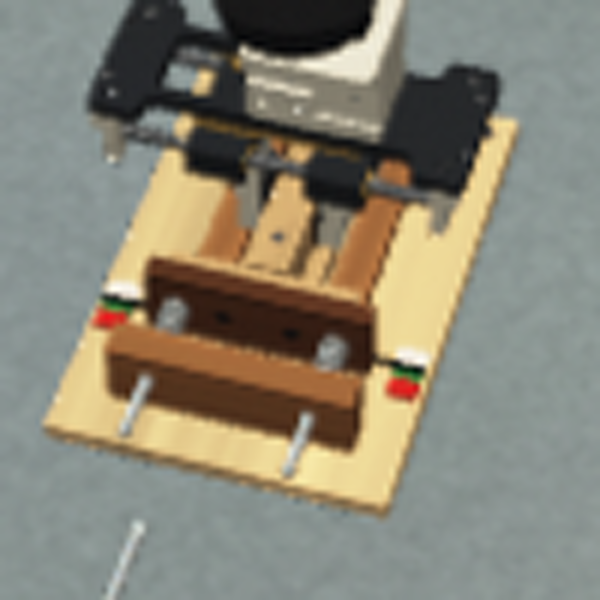

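Both pointers now stand at the front of the green: crop (115,302) and (405,362), about 13 mm of push. The down force adds friction and tilt, so I'll ease it, which should also let the fence go a little further.

>>> {"method": "carry_out", "body": {"increments": [[[0,0,-0.0005,0,-1],[0,0,0,0,-1],[0,0,0,0,-1],[0,0,0,0,-1]]]}}

```text
time_s: 14.6
position: [0.5077, -0.0562, 0.0992]
tcp_rot: [0.0, 0.998, 0.064, -0.005]
contact_force: [-16.0, 2.4, 7.8]
grip_width: 0.0237
gripper_force: 35.0
```

>>> {"method": "carry_out", "body": {"increments": [[[0,0,-0.0005,0,-1],[0,0,0,0,-1],[0,0,0,0,-1],[0,0,0,0,-1]]]}}

```text
time_s: 15.1
position: [0.5078, -0.0562, 0.0993]
tcp_rot: [0.0, 0.998, 0.064, -0.005]
contact_force: [-13.6, 1.6, 2.5]
grip_width: 0.0239
gripper_force: 35.0
```

```bash
python3 -c "
from h import *
i=fence(); delta([.4724,-.0613,.099],7.45)"
```

```text
bar x p5,50,95 [ 90.4 101.9 107.7] 130
t 15.15 pos [ 0.5077 -0.0562  0.0992] yaw 7.38 tilt [-0.009 -0.001 -1.   ] F [-13.7   1.5   2.5] grip [2.4000e-02 3.5012e+01]
shift mm [-35.7   0.5   0.6] turn rad -0.0012
```

>>> {"method": "carry_out", "body": {"increments": [[[0.0005,0,0,0,-1],[0,0,0,0,-1],[0,0,0,0,-1],[0,0,0,0,-1],[0,0,0,0,-1],[0,0,0,0,-1],[0,0,0,0,-1],[0,0,0,0,-1]]]}}

```text
time_s: 16.15
position: [0.5081, -0.0562, 0.0993]
tcp_rot: [0.0, 0.998, 0.064, -0.005]
contact_force: [-14.0, 1.0, 2.9]
grip_width: 0.024
gripper_force: 35.0
```

```bash
python3 -c "
from h import *
i=fence(); delta([.4724,-.0613,.099],7.45)
save('final',np.hstack([cv2.resize(i[185:265,225:305],(400,400),interpolation=cv2.INTER_CUBIC),cv2.resize(i[200:300,290:390],(400,400))]))"
```

```text
bar x p5,50,95 [ 89.2 102.4 108.9] 129
t 16.2 pos [ 0.5081 -0.0562  0.0993] yaw 7.38 tilt [-0.01  -0.001 -1.   ] F [-14.    0.8   3.6] grip [2.4000e-02 3.5015e+01]
shift mm [-36.1   0.5   0.6] turn rad -0.0013
```

View pics/final.png

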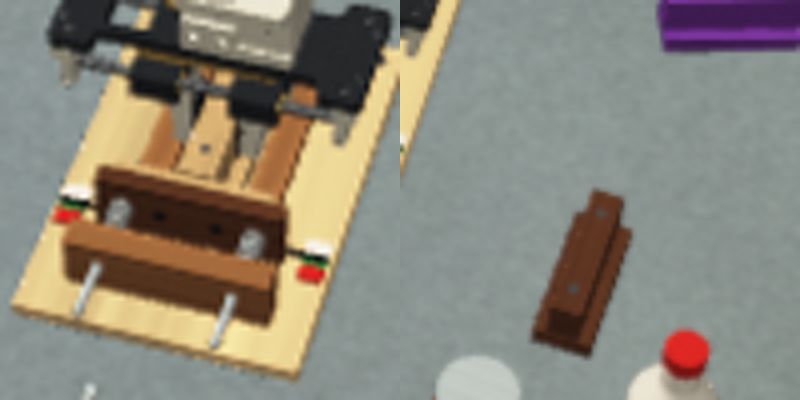

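Both pointers are inside the green, at (75,205) and (312,255). The bracket lies in the channel against the fence, the push is steady, and the walnut bracket hasn't moved. I'm handing in.

```bash
python3 -c "
from workcell import ctrl
print(ctrl.job_done())"
```

```text
the job is handed in; nothing more can be done
None
```

I laid the oak bracket square in the jig channel (tool tilted about 0.5° under the push) and handed in with it held against the fence by a steady push: pointers in the green, about 14–15 mm or 12 N on the spring. The walnut bracket was not moved.

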